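# Turn the spice carousel to bring the salt to the pointer

### The job

Bring the salt shaker round to the serving place: with a fingertip, gently push one or more of the black arms on top of the spice carousel until the salt shaker stands in line with the red pointer of the foot, then let go so that everything stands still. Only push the arms, do not grip them; do not touch or lift the salt shaker or the spice jars, and leave everything else on the worktop where it is.

Things in the scene. Friction and masses are not known exactly. Their poses are not given: they have to be found in the camera images.
- stand: Fixed dark steel foot of the spice carousel, a disc 236 mm across and 12 mm high on the worktop; origin on the carousel's vertical axis at worktop height, z up. A red pointer with a round end sticks out of it along its own -x axis, 112 to 183 mm from the axis, 10 mm high; it shows the serving place and never turns.
- front_spot (a point): The serving place: the point 88 mm from the carousel's axis in the direction of the red pointer, at the height of the carousel's floor (22 mm above the worktop). The salt shaker's origin belongs here. Does not turn.
- carousel (a joint): Turning angle of the carousel about its vertical axis, rad, positive counter-clockwise seen from above, 0 at the start whatever the arrangement; turns freely either way by more than a full turn from any start. A stiff greased bearing (about 0.15 N m, plus 0.3 N m per rad/s) holds it wherever it is left: it does not coast, and slowly pushing an arm 90 mm out takes 2 to 5 N.
- disc_center (a point): Middle of the carousel's floor, on its axis. The turning part is a wooden disc 264 mm across with its upper face 22 mm above the worktop, carrying four cups (30 mm high rings, 51 mm inside) 88 mm from the axis, 90 degrees apart, and a central steel post.
- carousel_arms: Hub with four black push arms at the top of the post; turns with the carousel. Origin on the axis at worktop height. Each arm is an upright flat bar 10 mm thick, 150 to 180 mm above the worktop, reaching from the hub (42 mm across, top at 190 mm) to 127 mm from the axis, its end rounded and 15 mm wide. Arms 90 degrees apart, each halfway between two cups. The jars below end at 128 mm or lower.
- salt_shaker: Salt shaker of clear glass with a grey perforated cap, 44 mm across, 90 mm tall; origin at the centre of its underside. Loose, stands in one of the four cups of the carousel (any of them) with 3.5 mm of play all round (it may lean by a few degrees), and rides with it.
- jar_a: Spice jar of clear glass with a red cap, 45 mm across, 106 mm tall; origin at the centre of its underside. Loose, stands in a cup of the carousel; not to be touched.
- jar_b: Spice jar of clear glass with a red cap, 45 mm across, 106 mm tall; origin at the centre of its underside. Loose, stands in a cup of the carousel; not to be touched.
- jar_c: Spice jar of clear glass with a red cap, 45 mm across, 106 mm tall; origin at the centre of its underside. Loose, stands in a cup of the carousel; not to be touched.
- mug_b: Loose mug, dark and pale blue, 94 mm tall, back right of the worktop; origin under it. Bystander.
- mug_c: Loose white mug, 98 mm tall, right front of the worktop; origin under it. Bystander.
- pinch_bowl: Loose small speckled bowl, 60 mm across, 32 mm high, to the right; origin under it. Bystander.
- arm0_end (a point): Middle of the rounded end of push arm 0, 120 mm from the axis and 165 mm above the worktop; turns with the carousel.
- arm1_end (a point): Middle of the rounded end of push arm 1, 120 mm from the axis and 165 mm above the worktop; turns with the carousel.
- arm2_end (a point): Middle of the rounded end of push arm 2, 120 mm from the axis and 165 mm above the worktop; turns with the carousel.
- arm3_end (a point): Middle of the rounded end of push arm 3, 120 mm from the axis and 165 mm above the worktop; turns with the carousel.
There are look-alikes about, which are no part of the job. What is shaped like the salt_shaker but green or yellow is not meant.

How it is judged:
By the outcome, as a careful person would: the job done as asked, in the order asked, and still so for the second after the job is handed in, with the robot touching nothing.
It also fails if it takes over 48 s, if anything falls off the work surface, if the arm or the gripper's body presses on something with over 40 N, if the wrist force passes 120 N, or if a joint passes its speed limit or range.

### The arm

A 6-joint arm with a two-finger parallel gripper is mounted at the origin on a cart in front of the work surface, level with it; the furniture and walls round the work are solid. World frame = base frame: x ahead of the robot, y to its left, z up, the work surface at z = 0. Lengths are in m, angles in rad, forces in N, time in s.
With the tool pointing down it reaches from about 0.3 to 0.875 m from the base axis. Payload 6.4 kg.
Tool frame: the origin (TCP) lies midway between the tips of the shut fingers; the grasp point (between the pads) lies 19 mm behind it (grip_point_offset is the distance from the TCP to the grasp point, in m); z points along the fingers, y is the line along which they close (so a half turn about z gives the same grasp; the last joint's range is limited). The gripper opens to 85 mm and grips with 20 to 120 N. Pads are 22 mm wide; open, the fingers measure 114 mm over their backs; the gripper's body (76 mm by 85 mm) begins 54 mm behind the grasp point. The pads swing forward as they close: fully open they stand 13 mm farther back than shut.
Start: joints at [1.082, 0.181, 1.607, -0, 1.354, -0.206], TCP at [0.16, 0.552, 0.204] pointing down, gripper open.
Joint ranges: [-2.99, 2.99], [-0.89, 2.07], [0.3, 2.58], [-1.14, 4.28], [0, 2.63], [-3.12, 3.12]. Speed limits (rad/s): [2.57, 2.57, 3.01, 3.14, 3.14, 3.14].

### API

Orientations are given as [roll, pitch, yaw] about the fixed x, y, z axes, in that order (R = Rz(yaw) Ry(pitch) Rx(roll)).
In Python, from cell import read_state, grab_frame, camera_params, close_job, grip_point_offset gives the robot as it stands. The module is installed in compiled form; this text tells all that it offers.
- The arm moves only by the tool step_arm, never from a script. Its argument "motion" is a list that holds one entry, the list of rows, each a list of 5 numbers: the shift along the tool's x, y, z in mm, then the turn about the tool's z in rad, then the opening, from -1 (shut) to 1 (fully open). In form: [[[tx, ty, tz, roll, grip], ...]]. A call has exactly 10 rows; each row shifts and turns the commanded pose from where the row before left it, along the tool's axes as they then stand; what a row does not reach is not made up. A row lasts 1/10 s, in which the tool goes at most 50 mm and 8.59 degrees, less where a joint would pass 70% of its speed; a pose out of reach is approached as far as the arm can. A call is refused whole if a number of a shift passes 50 or a number of a turn 0.15, either way. A call with a gripper value outside its range is refused whole. The fingers move at their own pace and stop on an object; the grip force is fixed at half the most. Time passes only in rows, so rows that do not move let the fingers close, or fill a call up. It gives the time, the measured TCP pose, the force, the opening and the grip force at its end, in the units of the state.
- read_state(): the state, without advancing time (a new reading comes with each control period).
- grab_frame(name): name is "side" or "top"; returns the picture (480x640x3 uint8, red, green, blue); there is no depth.
- camera_params(name): a dict with "intrinsics" (3x3 intrinsics, pixels), "R" (3x3) and "t" (3): a world point X has camera coordinates R X + t. Camera axes: x right, y down, z forward; pixel columns grow to the right and rows downward; lengths in m; the calibration is good to about 2 mm. A picture is of the moment at which its call begins. camera_params takes no time and is no camera call.
- close_job(): hands the job in; it is judged then, once.
The state is a dict: "t": time; "q": joint angles; "qd": joint speeds; "tau": joint torques, N m; "eef_pos": TCP position; "tool_rot": TCP orientation; "force": force on the tool from outside, world axes, zero at the start; "moment": the same for the moment, N m; "opening": finger opening in m; "grasp_force": force on a finger pad.
Only numpy, scipy, OpenCV 4.12 (cv2) and the standard library are available. Lean on these libraries where they do the work, as an engineer would, in place of code of your own. Each camera call takes 0.05 s, during which the arm holds its last target. There are 200 camera calls.

## Working session

There is one attempt and no reset: what is moved stays moved. The work goes in short steps, Python scripts to look and compute and a tool call to move; the robot and the scene stay as the last step left them, time stands still between calls to the robot, and variables do not carry over. Pictures are saved under pics/ and viewed, at most 10 in all, crops included, and the job is handed in when it is done.

Besides the shell and the picture viewer there is one more tool, called as name(argument=value, ...) on one line, values as JSON. step_arm: Moves the arm, as the interface text tells. Its arguments: {"type":"object","properties":{"motion":{"type":"array"}},"required":["motion"]}

```bash
mkdir -p pics; python3 - <<'E'
from cell import *
import cv2
for n in("top","side"):
    cv2.imwrite(f"pics/{n}0.png",grab_frame(n)[:,:,::-1]); p=camera_params(n); print(n,p["intrinsics"].tolist(),p["R"].round(4).tolist(),p["t"].round(4).tolist(), (-p["R"].T@p["t"]).round(3))
print(read_state())
E
```

```text
top [[519.1428694292349, 0.0, 316.43298127946053], [0.0, 519.1428694292349, 241.59256865285775], [0.0, 0.0, 1.0]] [[0.0158, -0.9997, 0.0185], [-0.9967, -0.0172, -0.0798], [0.0801, -0.0172, -0.9966]] [-0.0723, 0.5745, 1.2607] [ 0.473 -0.041  1.304]
side [[535.8242676005287, 0.0, 315.7599471070504], [0.0, 535.8242676005287, 235.3525672168102], [0.0, 0.0, 1.0]] [[-0.3401, -0.9404, -0.0022], [-0.7971, 0.2895, -0.5299], [0.4989, -0.1785, -0.8481]] [0.1402, 0.5343, 0.8822] [0.033 0.135 1.032]
{'t': 0.1, 'q': array([ 1.08171778e+00,  1.81450925e-01,  1.60789561e+00,  5.44421910e-06,
        1.35379635e+00, -2.06281186e-01]), 'qd': array([ 0.00022942, -0.00056937, -0.00247737,  0.00145581, -0.00025731,
       -0.00057593]), 'tau': array([-2.17869674e-04, -4.45876658e+01, -3.52242172e+01, -2.19743761e-04,
        4.23351856e-03, -3.20490983e-05]), 'eef_pos': array([0.16016667, 0.55169131, 0.20278917]), 'tool_rot': array([-3.14007638e+00, -3.22722231e-04,  2.85879387e+00]), 'force': array([ 0.196215  , -0.12935996,  0.31051471]), 'moment': array([ 0.03163799, -0.01467329,  0.01983241]), 'grasp_force': 0.0, 'opening': 0.08550195389447725}
```

View pics/top0.png

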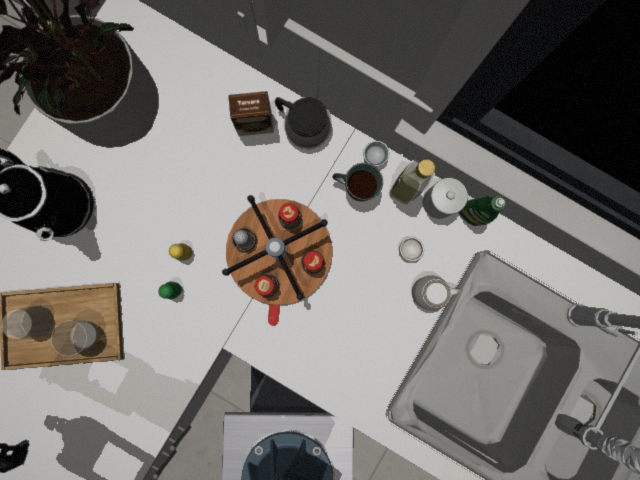

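View pics/side0.png

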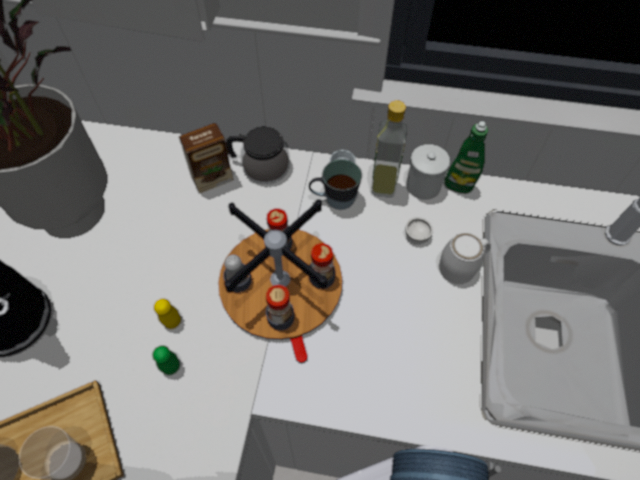

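Top view: the salt shaker's grey cap is at (244,239), the hub at (276,247), the red pointer at about (274,315). The arm ends are at (250,198), (325,223), (300,297) and (225,272).
Could be taken for the salt shaker: grey cap on the carousel (244,239), yellow shaker (179,251), green shaker (170,290), white dish (410,249). By the description it is the grey one. Next: a close crop and the measurements.

```bash
cat > h.py <<'E'
from cell import *
import cv2, numpy as np
def ray(n,uv,z):
    p=camera_params(n);K,R,t=p["intrinsics"],p["R"],p["t"]
    c=-R.T@t; d=R.T@np.linalg.solve(K,[uv[0],uv[1],1]); return (c+d*(z-c[2])/d[2])[:2]
def proj(n,X):
    p=camera_params(n);x=p["intrinsics"]@(p["R"]@np.array(X)+p["t"]);return x[:2]/x[2]
def blobs(m,amin):
    k,l,s,c=cv2.connectedComponentsWithStats(m.astype(np.uint8)); return [(s[i][4],c[i].round(1),l==i) for i in range(1,k) if s[i][4]>=amin]
E
python3 - <<'E'
from h import *
f=cv2.imread("pics/top0.png"); 
hsv=cv2.cvtColor(f,cv2.COLOR_BGR2HSV); H,S,V=cv2.split(hsv)
roi=np.zeros(H.shape,bool); roi[185:335,210:345]=1
wood=roi&(H>5)&(H<20)&(S>90)&(V>60)
pts=np.argwhere(wood)[:,::-1].astype(np.int32)
hull=cv2.convexHull(pts); print("disc ellipse",cv2.fitEllipse(hull))
hp=np.array([ray("top",q[0],.022) for q in hull]); A=np.c_[2*hp,np.ones(len(hp))]; s=np.linalg.lstsq(A,(hp**2).sum(1),rcond=None)[0]
print("disc c",s[:2],"r",np.sqrt(s[2]+s[:2]@s[:2]))
red=roi&((H<5)|(H>172))&(S>170)&(V>80)
for a,c,m in blobs(red,25): print("red",a,c, ray("top",c,.01),ray("top",c,.128))
blk=roi&(V<45)
for a,c,m in blobs(blk,15): print("blk",a,c)
cv2.imwrite("pics/crop.png",cv2.resize(f[185:335,205:355],(600,600),interpolation=cv2.INTER_CUBIC))
for n,uv in dict(hub=(275.5,247),a0=(250,198.5),a1=(325,222.5),a2=(300,297),a3=(225,272)).items(): print(n,ray("top",uv,.18))
print("salt cap",ray("top",(245,237.5),.112))
E
```

```text
disc ellipse ((278.55078125, 251.6558074951172), (105.18026733398438, 105.43334197998047), 64.74666595458984)
disc c [0.55027323 0.03014802] r 0.13008734646805792
red 176 [288.4 212.2] [0.64948388 0.00849126] [0.63335975 0.00400313]
red 211 [312.3 260.3] [ 0.52976566 -0.05344982] [ 0.52456169 -0.05228796]
red 151 [264.6 285. ] [0.46656154 0.06378513] [0.46712276 0.05425334]
red 151 [273.5 313.7] [0.39630835 0.04017544] [0.40327775 0.03279722]
blk 169 [259.9 216.6]
blk 76 [293.9 223.8]
blk 199 [305. 232.]
blk 20 [251.4 246.8]
blk 189 [244.6 262.3]
blk 202 [290.  276.6]
blk 26 [314.2 271.2]
blk 42 [273.8 290.5]
hub [0.54976993 0.02842359]
a0 [0.65482933 0.08629775]
a1 [ 0.60510066 -0.07809307]
a2 [ 0.44283504 -0.02660385]
a3 [0.4939385  0.13588291]
salt cap [0.57512409 0.10310068]
```

View pics/crop.png

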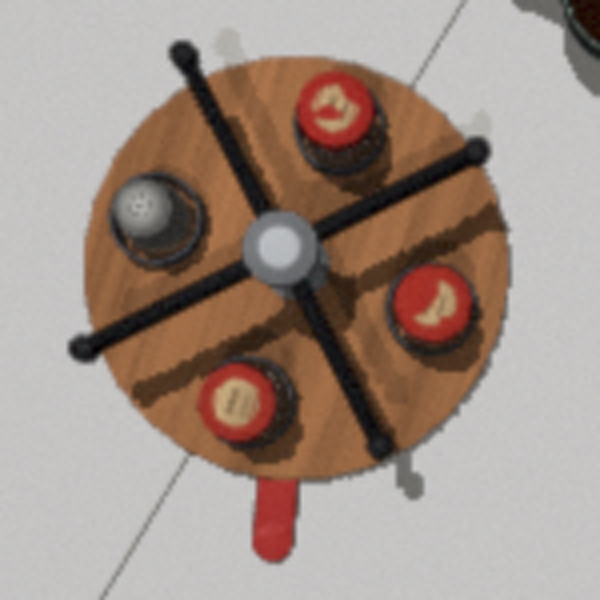

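The crop confirms the choice: a grey perforated cap, crop (142,208), standing in a cup. The disc radius comes out at 130 mm (132 given) and the arm ends at about 120 mm, so the measurements hold. The salt is at about 72.6° and the pointer at about 176°, so it needs about +103° counter-clockwise. I'll push arm 3 (117.6°) with shut fingers.

step_arm(motion=[[[0,0,-25,-0.1414,-1],[0,0,-25,-0.1414,-1],[-20,-21,0,0,-1],[-25,-26,0,0,-1],[-25,-27,0,0,-1],[-25,-27,0,0,-1],[-25,-27,0,0,-1],[-25,-27,0,0,-1],[-25,-27,0,0,-1],[-25,-27,0,0,-1]]])

```text
t: 1.1
eef_pos: [0.356, 0.3418, 0.2533]
tool_rot: [-3.141, -0.0, -3.142]
force: [-0.5, -0.4, 0.3]
opening: -0.0002
grasp_force: 0.0
```

step_arm(motion=[[[-25,-27,0,0,-1],[-25,-27,0,0,-1],[-25,-27,0,0,-1],[-25,-27,0,0,-1],[-25,-27,0,0,-1],[-25,-27,0,0,-1],[-25,-27,0,0,-1],[-20,-24,0,0,-1],[0,0,0,0,-1],[0,0,0,0,-1]]])

```text
t: 2.1
eef_pos: [0.5502, 0.1297, 0.2528]
tool_rot: [3.141, -0.002, 3.14]
force: [-0.6, 0.2, 0.1]
opening: 0.0
grasp_force: 0.0
```

step_arm(motion=[[[0,0,15,0,-1],[0,0,15,0,-1],[0,0,15,0,-1],[0,0,15,0,-1],[0,0,15,0,-1],[0,0,15,0,-1],[0,0,10,0,-1],[0,0,3,0,-1],[0,0,0,0,-1],[0,0,0,0,-1]]])

```text
t: 3.1
eef_pos: [0.551, 0.1302, 0.1512]
tool_rot: [3.142, 0.001, 3.142]
force: [-0.1, -0.1, -0.5]
opening: -0.0004
grasp_force: 0.0
```

step_arm(motion=[[[7,-0.2,0,0,-1],[6.9,-0.7,0,0,-1],[6.9,-1.2,0,0,-1],[6.8,-1.7,0,0,-1],[6.6,-2.2,0,0,-1],[6.5,-2.6,0,0,-1],[6.3,-3.1,0,0,-1],[6,-3.5,0,0,-1],[5.8,-3.9,0,0,-1],[5.5,-4.3,0,0,-1]]])

```text
t: 4.1
eef_pos: [0.4874, 0.1066, 0.1522]
tool_rot: [3.141, 0.004, 3.141]
force: [3.6, 1.6, 6.7]
opening: 0.0002
grasp_force: 3.3
```

step_arm(motion=[[[5.2,-4.7,0,0,-1],[4.8,-5,0,0,-1],[4.5,-5.3,0,0,-1],[4.1,-5.6,0,0,-1],[3.7,-5.9,0,0,-1],[3.3,-6.2,0,0,-1],[2.8,-6.4,0,0,-1],[2.4,-6.6,0,0,-1],[1.9,-6.7,0,0,-1],[1.5,-6.8,0,0,-1]]])

```text
t: 5.1
eef_pos: [0.4529, 0.0477, 0.1523]
tool_rot: [3.141, 0.003, -3.142]
force: [1.4, 3.2, 8.4]
opening: -0.0001
grasp_force: 4.6
```

step_arm(motion=[[[1,-6.9,0,0,-1],[0.5,-7,0,0,-1],[0,-7,0,0,-1],[-0.5,-7,0,0,-1],[-1,-6.9,0,0,-1],[0,0,0,0,-1],[0,0,0,0,-1],[0,0,0,0,-1],[0,0,0,0,-1],[0,0,0,0,-1]]])

```text
t: 6.1
eef_pos: [0.4528, 0.0119, 0.1523]
tool_rot: [-3.14, 0.003, 3.141]
force: [-0.6, -0.6, 9.3]
opening: 0.0001
grasp_force: 4.8
```

```bash
python3 - <<'E'
from h import *
f=grab_frame("top")[:,:,::-1]; cv2.imwrite("pics/top1.png",f)
cv2.imwrite("pics/crop1.png",cv2.resize(f[185:335,205:355],(600,600),interpolation=cv2.INTER_CUBIC))
E
```

```text
(no output)
```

View pics/crop1.png

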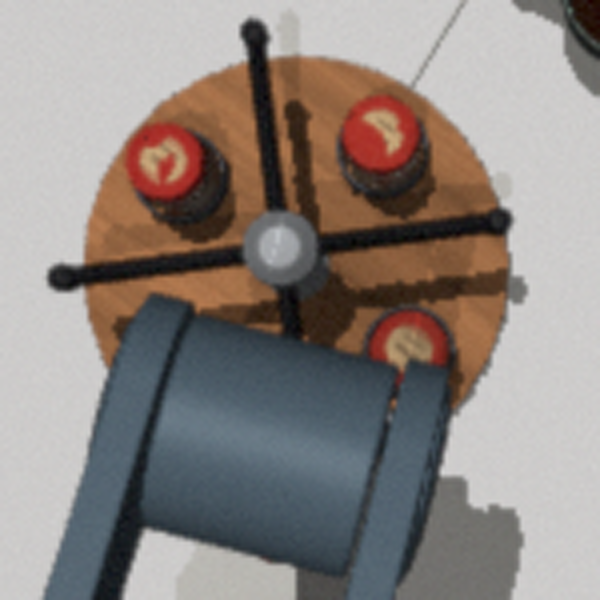

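The carousel has turned. The visible arm ends are now at (268.5,193.8), (330,240) and (220.8,254.3). I'll work out the angle that is left.

```bash
cat >> h.py <<'E'
def angs(n,ends,c,z=.18):
    return [round(float(np.degrees(np.arctan2(*(ray(n,e,z)-c)[::-1]))),1) for e in ends]
E
python3 - <<'E'
from h import *
c=np.array([.5498,.029])
A=lambda l:[(205+x/4-.375,185+y/4-.375) for x,y in l]
print(angs("top",A([(182,52),(479,151),(379,444),(83,348)]),c))
e=A([(254,35),(500,220),(63,277)])
print(angs("top",e,c),[np.linalg.norm(ray("top",q,.18)-c) for q in e])
# pointer direction: axis line fit of red pixels and centroid
f=cv2.imread("pics/top0.png");H,S,V=cv2.split(cv2.cvtColor(f,cv2.COLOR_BGR2HSV))
m=((H<5)|(H>172))&(S>150)&(V>70);m[:304]=0;m[335:]=0
P=np.array([ray("top",q[::-1],.01) for q in np.argwhere(m)]);print(len(P),P.mean(0),np.ptp(P,0))
d=P.mean(0)-c;print(np.degrees(np.arctan2(d[1],d[0])))
tip=P[P[:,0]<P[:,0].min()+.02].mean(0)
for cc in (c,[.5503,.0301]): d=tip-cc;print("tip",tip,np.degrees(np.arctan2(d[1],d[0])))
g=cv2.imread("pics/side0.png");H,S,V=cv2.split(cv2.cvtColor(g,cv2.COLOR_BGR2HSV))
m=((H<5)|(H>172))&(S>150)&(V>70);m[:336]=0
P=np.array([ray("side",q[::-1],.01) for q in np.argwhere(m)]);d=P.mean(0)-c;print("side",len(P),P.mean(0),np.degrees(np.arctan2(d[1],d[0])))
print("hub side",ray("side",(275,240),.19))
E
```

```text
[28.1, -62.3, -152.5, 117.4]
[8.8, -81.3, 98.2] [np.float64(0.11846367980905649), np.float64(0.11906298523411253), np.float64(0.11921570228998422)]
173 [0.39556729 0.04040681] [0.0467418  0.02224777]
175.77019296531108
tip [0.38196238 0.04122303] 175.83470265864383
tip [0.38196238 0.04122303] 176.21963674368905
side 255 [0.39616723 0.04112371] 175.48793457284503
hub side [0.5446493  0.03156228]
```

step_arm(motion=[[[-1.4,-6.8,0,0,-1],[-1.9,-6.7,0,0,-1],[-2.4,-6.6,0,0,-1],[-2.8,-6.4,0,0,-1],[-3.3,-6.2,0,0,-1],[-3.7,-5.9,0,0,-1],[-4.1,-5.6,0,0,-1],[-2.2,-2.7,0,0,-1],[0,0,0,0,-1],[0,0,0,0,-1]]])

```text
t: 7.15
eef_pos: [0.4743, -0.0351, 0.1521]
tool_rot: [-3.14, 0.002, 3.141]
force: [-1.3, -1.7, 8.9]
opening: -0.0001
grasp_force: 4.4
```

```bash
python3 - <<'E'
from h import *
f=grab_frame("top")[:,:,::-1]; cv2.imwrite("pics/top2.png",f)
cv2.imwrite("pics/crop2.png",cv2.resize(f[185:335,205:355],(600,600),interpolation=cv2.INTER_CUBIC))
E
```

```text
(no output)
```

View pics/crop2.png

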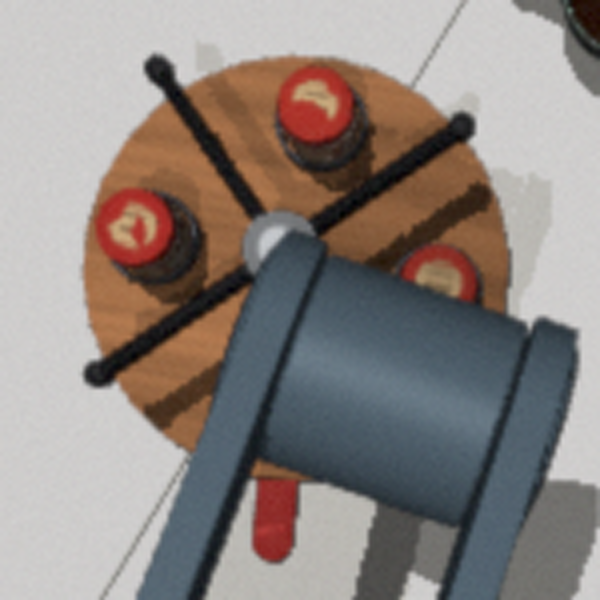

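Arm ends are now at crop (157,68), (463,126) and (98,374). The pointer is visible and the salt is hidden under the robot.

```bash
python3 - <<'E'
from h import *
c=np.array([.5498,.029])
print(angs("top",[(204.6+x/4,184.6+y/4) for x,y in [(157,68),(463,126),(98,374)]],c))
E
```

```text
[35.7, -54.4, 125.2]
```

step_arm(motion=[[[-2,-2.2,0,0,-1],[-2,-2.2,0,0,-1],[-2,-2.2,0,0,-1],[0,0,0,0,-1],[0,0,0,0,-1],[0,0,0,0,-1],[4,4.4,0,0,-1],[4,4.4,0,0,-1],[3,3.3,0,0,-1],[0,0,0,0,-1]]])

```text
t: 8.2
eef_pos: [0.4695, -0.0288, 0.1522]
tool_rot: [-3.141, 0.003, -3.142]
force: [0.4, 1.0, 8.8]
opening: -0.0002
grasp_force: 4.5
```

step_arm(motion=[[[0,0,-15,0,-1],[0,0,-25,0,-1],[0,0,-25,0,-1],[0,0,-25,0,-1],[0,30,0,0,-1],[0,40,0,0,-1],[0,45,0,0,-1],[0,45,0,0,-1],[0,45,0,0,-1],[0,40,0,0,-1]]])

```text
t: 9.2
eef_pos: [0.4676, 0.218, 0.2403]
tool_rot: [-3.141, -0.001, -3.141]
force: [0.4, -0.4, 0.6]
opening: -0.0001
grasp_force: 0.0
```

```bash
python3 - <<'E'
from h import *
f=grab_frame("top")[:,:,::-1]; cv2.imwrite("pics/top3.png",f)
cv2.imwrite("pics/side3.png",grab_frame("side")[:,:,::-1])
cv2.imwrite("pics/crop3.png",cv2.resize(f[185:335,205:355],(600,600),interpolation=cv2.INTER_CUBIC))
E
```

```text
(no output)
```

View pics/crop3.png

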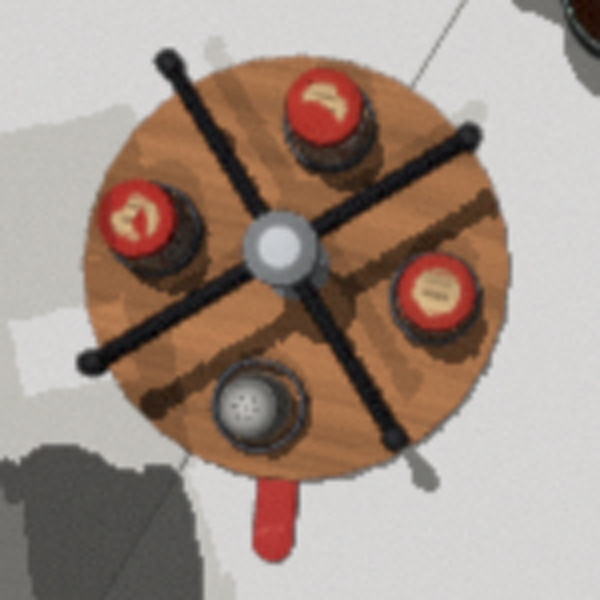

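The backing-off dragged the carousel back a few degrees, so the fingertip was riding on the arm instead of pushing its flank. I'll check the arm's true height across both views before going again.

```bash
python3 - <<'E'
import cv2
f=cv2.imread("pics/side3.png"); cv2.imwrite("pics/crop4.png",cv2.resize(f[185:375,205:365],(640,760),interpolation=cv2.INTER_CUBIC)[:600])
E
```

```text
(no output)
```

View pics/crop4.png

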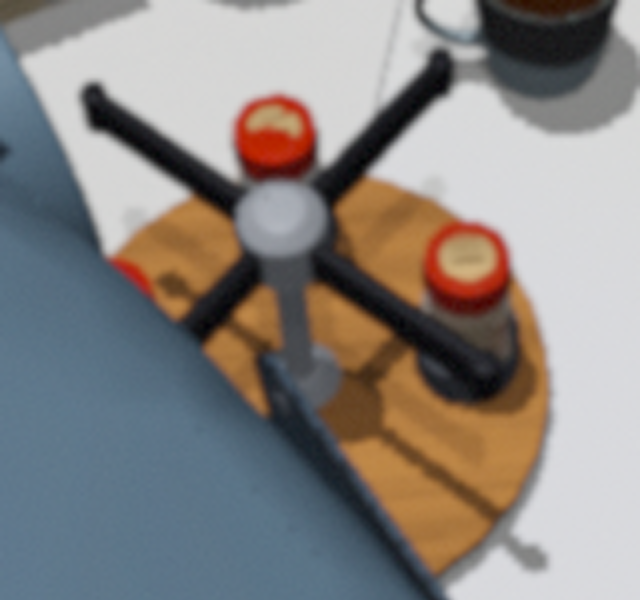

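Side view: the arm end tops are at crop (441,62), (94,93) and (487,366). All four arms are intact and the hub is at (283,215).

```bash
python3 - <<'E'
from h import *
c=np.array([.5498,.029])
T=[(204.6+x/4,184.6+y/4) for x,y in [(470,136),(169,62),(397,438),(91,363)]]
S=[(204.6+x/4,184.6+y/4) for x,y in [(441,62),(94,93),(487,366)]]
print(angs("top",T,c))
def P(n):
    p=camera_params(n);return p["intrinsics"]@np.c_[p["R"],p["t"]]
X=cv2.triangulatePoints(P("top"),P("side"),np.array(T[:3]).T,np.array(S).T);X=(X[:3]/X[3]).T
print(X.round(4), np.linalg.norm(X[:,:2]-c,axis=1))
print("salt",[ray("top",(204.6+245/4,184.6+405/4),z).round(4) for z in(.112,)])
E
```

```text
[-57.7, 32.3, -147.6, 121.8]
[[ 0.6141 -0.0716  0.1759]
 [ 0.6513  0.0934  0.18  ]
 [ 0.4492 -0.0344  0.1754]] [0.1194136  0.12016958 0.11888775]
salt [array([0.4652, 0.0527])]
```

The arm heights and radii agree with the description (top about 178 mm, radius about 120 mm). So the bar had wedged into the front of the shut fingers. For the rest I'll turn the tool so that a flat finger back leads, starting well behind arm 3 (now 212°). About +8.6° remains.

step_arm(motion=[[[3.4,-40,0,0,-1],[3.4,-40,0,0,-1],[3.4,-40,0,0,-1],[3.4,-40,0,0,-1],[3.4,-41,0,0,-1],[0,0,0,-0.1257,-1],[0,0,0,-0.1257,-1],[0,0,0,-0.1257,-1],[0,0,0,-0.1257,-1],[0,0,0,-0.1257,-1]]])

```text
t: 10.3
eef_pos: [0.4507, 0.0145, 0.2401]
tool_rot: [3.141, -0.001, -2.509]
force: [-0.3, 0.7, 0.2]
opening: -0.0
grasp_force: 0.0
```

step_arm(motion=[[[0,0,15,0,-1],[0,0,15,0,-1],[0,0,15,0,-1],[0,0,15,0,-1],[0,0,13,0,-1],[0,0,8,0,-1],[0,0,4,0,-1],[0,0,0,0,-1],[0,0,0,0,-1],[0,0,0,0,-1]]])

```text
t: 11.3
eef_pos: [0.4522, 0.0153, 0.1562]
tool_rot: [-3.141, 0.001, -2.513]
force: [-0.5, -0.3, 0.1]
opening: 0.0004
grasp_force: 0.0
```

step_arm(motion=[[[0,-4,0,0,-1],[0,-4,0,0,-1],[0,-4,0,0,-1],[0,-4,0,0,-1],[0,-2,0,0,-1],[0,-2,0,0,-1],[0,-2,0,0,-1],[0,-2,0,0,-1],[0,-2,0,0,-1],[0,-2,0,0,-1]]])

```text
t: 12.3
eef_pos: [0.4683, -0.0074, 0.1556]
tool_rot: [3.142, 0.0, -2.513]
force: [0.1, 1.0, 0.6]
opening: 0.0003
grasp_force: 0.0
```

step_arm(motion=[[[0,-1,0,0,-1],[0,-1,0,0,-1],[0,-1,0,0,-1],[0,-1,0,0,-1],[0,0,0,0,-1],[0,0,0,0,-1],[0,0,0,0,-1],[0,0,0,0,-1],[0,0,0,0,-1],[0,0,0,0,-1]]])

```text
t: 13.3
eef_pos: [0.4706, -0.0105, 0.1556]
tool_rot: [-3.142, 0.0, -2.513]
force: [-0.1, 0.8, -0.2]
opening: 0.0001
grasp_force: 0.0
```

```bash
cat >> h.py <<'E'
def arms(f,c,near,z=.18):
    # dark pixels on the z plane in the ring between hub and end; mean arm offset (mod 90)
    v=cv2.cvtColor(f,cv2.COLOR_BGR2HSV)[:,:,2]; out=[]
    ij=np.argwhere(v[180:330,205:345]<50)+[180,205]
    P=np.array([ray("top",(j,i),z) for i,j in ij])-c; r=np.hypot(*P.T)
    a=np.degrees(np.arctan2(P[:,1],P[:,0]))
    for k in range(4):
        d=(a-near-90*k+180)%360-180; m=(r>.085)&(r<.127)&(abs(d)<6)
        out.append((int(m.sum()),round(float(near+d[m].mean()),1) if m.any() else None))
    return out
E
python3 - <<'E'
from h import *
c=np.array([.5498,.029])
for n,a in(("top0",28),("top3",32)): print(n,arms(cv2.imread(f"pics/{n}.png"),c,a))
f=np.ascontiguousarray(grab_frame("top")[:,:,::-1]);cv2.imwrite("pics/top5.png",f)
for a in(32,36,40):print(a,arms(f,c,a))
E
```

```text
top0 [(71, 28.2), (80, 27.6), (83, 27.9), (75, 27.8)]
top3 [(65, 32.5), (81, 32.2), (76, 32.0), (76, 32.3)]
32 [(67, 32.5), (81, 32.0), (0, None), (80, 32.2)]
36 [(67, 32.5), (72, 32.3), (0, None), (71, 32.5)]Traceback (most recent call last):
  File "<stdin>", line 5, in <module>
  File "h.py", line 16, in arms
    P=np.array([ray("top",(j,i),z) for i,j in ij])-c; r=np.hypot(*P.T)
                ~~~^^^^^^^^^^^^^^^
  File "h.py", line 4, in ray
    p=camera_params(n);K,R,t=p["intrinsics"],p["R"],p["t"]
ValueError: time passes only in moves, steps and waits
```

No contact yet: the arms are still at 32.2° and the fingertips are slim. Continuing slowly.

step_arm(motion=[[[0,-2,0,0,-1],[0,-2,0,0,-1],[0,-2,0,0,-1],[0,-2,0,0,-1],[0,0,0,0,-1],[0,0,0,0,-1],[0,0,0,0,-1],[0,0,0,0,-1],[0,0,0,0,-1],[0,0,0,0,-1]]])

```text
t: 14.35
eef_pos: [0.4753, -0.0169, 0.1556]
tool_rot: [-3.142, 0.0, -2.513]
force: [-0.1, -0.3, -0.7]
opening: 0.0002
grasp_force: 0.0
```

```bash
sed -i '2a import functools; camera_params=functools.lru_cache(None)(camera_params)' h.py
python3 - <<'E'
from h import *
c=np.array([.5498,.029])
f=np.ascontiguousarray(grab_frame("top")[:,:,::-1]);cv2.imwrite("pics/top6.png",f)
for a in(32,36,40):print(a,arms(f,c,a))
E
```

```text
32 [(66, 32.5), (81, 32.0), (0, None), (81, 32.2)]
36 [(66, 32.5), (72, 32.3), (0, None), (71, 32.6)]
40 [(10, 34.3), (10, 34.4), (0, None), (15, 34.6)]
```

```bash
python3 - <<'E'
from h import *
f=np.ascontiguousarray(grab_frame("side")[:,:,::-1]);cv2.imwrite("pics/side6.png",f)
for z in(.1556,.1746,.23):print(proj("side",[.4753,-.0169,z]),proj("top",[.4753,-.0169,z]))
a=f[170:330,190:350]; cv2.imwrite("pics/crop6.png",cv2.resize(a,(600,600),interpolation=cv2.INTER_CUBIC))
E
```

```text
[312.59112209 272.16515917] [296.0091835  281.82899573]
[312.51607109 267.23673191] [295.82763577 281.80630915]
[312.28234745 251.888635  ] [295.26159119 281.73557505]
```

View pics/crop6.png

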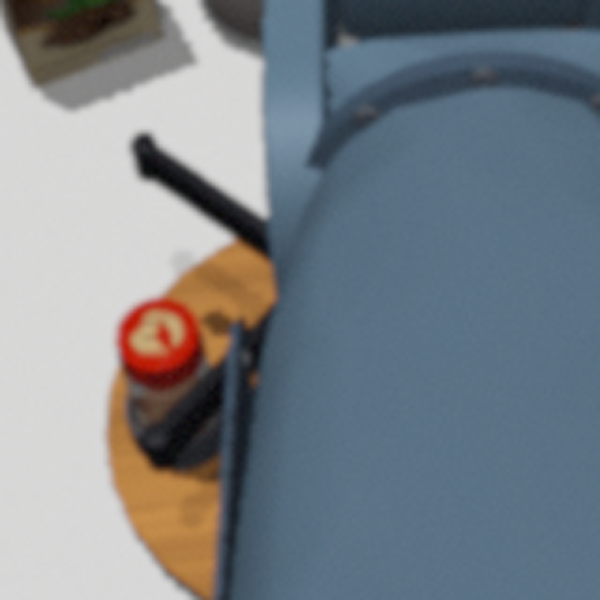

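The tool passed through arm 3's position (211.6°, z 155.6 mm) without contact. At 152 mm both pads had carried about 4.5 N upward. So the fingertips were riding on top of the arm, and they really sit about 25 mm higher than the TCP reading. I'll back off at this free height, go about 20 mm deeper (nothing but bare disc below there), and push again with the flat side.

step_arm(motion=[[[0,7,0,0,-1],[0,10,0,0,-1],[0,10,0,0,-1],[0,2,0,0,-1],[0,0,5,0,-1],[0,0,6,0,-1],[0,0,6,0,-1],[0,0,4,0,-1],[0,0,0,0,-1],[0,0,0,0,-1]]])

```text
t: 15.45
eef_pos: [0.4582, 0.0064, 0.1344]
tool_rot: [3.141, -0.0, -2.513]
force: [0.1, -0.8, -0.1]
opening: -0.0
grasp_force: 0.0
```

step_arm(motion=[[[0,-2,0,0,-1],[0,-2,0,0,-1],[0,-2,0,0,-1],[0,-2,0,0,-1],[0,-2,0,0,-1],[0,-1,0,0,-1],[0,-1,0,0,-1],[0,-1,0,0,-1],[0,0,0,0,-1],[0,0,0,0,-1]]])

```text
t: 16.45
eef_pos: [0.4658, -0.0041, 0.1345]
tool_rot: [-3.142, -0.0, -2.513]
force: [-1.2, 0.2, -0.8]
opening: -0.0002
grasp_force: 0.5
```

```bash
cat > m.py <<'E'
from h import *
import sys
c=np.array([.5498,.029])
f=np.ascontiguousarray(grab_frame("top")[:,:,::-1]);cv2.imwrite(f"pics/{sys.argv[1]}.png",f)
for a in(32,36,40,44):print(a,arms(f,c,a))
E
python3 m.py top7
```

```text
32 [(66, 34.8), (84, 34.3), (2, 37.0), (78, 34.6)]
36 [(66, 34.8), (84, 34.3), (4, 37.7), (78, 34.6)]
40 [(46, 35.5), (46, 35.5), (5, 38.6), (49, 35.7)]
44 [(0, None), (0, None), (3, 39.7), (0, None)]
```

Proper flank contact now: the arms have gone from 32.2° to 34.6°, with no vertical load. The target is 40.8°, so about 6.2° more, or 9.4 mm.

step_arm(motion=[[[0,-1.5,0,0,-1],[0,-1.5,0,0,-1],[0,-1.5,0,0,-1],[0,-1.5,0,0,-1],[0,-1.5,0,0,-1],[0,-1,0,0,-1],[0,-0.7,0,0,-1],[0,0,0,0,-1],[0,0,0,0,-1],[0,0,0,0,-1]]])

```text
t: 17.5
eef_pos: [0.4715, -0.0115, 0.1347]
tool_rot: [-3.141, 0.0, -2.513]
force: [-1.0, 0.2, 0.4]
opening: 0.0
grasp_force: 0.5
```

```bash
python3 m.py top8
```

```text
32 [(0, None), (2, 37.9), (0, None), (2, 38.0)]
36 [(49, 40.5), (63, 39.9), (0, None), (58, 40.0)]
40 [(66, 41.0), (83, 40.6), (5, 43.8), (82, 40.9)]
44 [(66, 41.0), (81, 40.7), (7, 45.1), (80, 40.9)]
```

Arms are at 40.85°, on target. Now back off, lift and clear the view.

step_arm(motion=[[[0,3,0,0,-1],[0,5,0,0,-1],[0,4,0,0,-1],[0,0,-10,0,-1],[0,0,-20,0,-1],[0,0,-25,0,-1],[0,0,-25,0,-1],[0,0,-25,0,-1],[0,0,-5,0,-1],[0,0,0,0,-1]]])

```text
t: 18.55
eef_pos: [0.4649, -0.0019, 0.2457]
tool_rot: [-3.139, 0.002, -2.513]
force: [0.0, 0.1, -0.7]
opening: 0.0001
grasp_force: 0.0
```

step_arm(motion=[[[0,30,0,0,-1],[0,40,0,0,-1],[0,40,0,0,-1],[0,40,0,0,-1],[10,40,0,0,-1],[10,40,0,0,-1],[0,40,0,0,-1],[0,20,0,0,-1],[0,0,0,0,-1],[0,0,0,0,-1]]])

```text
t: 19.55
eef_pos: [0.277, 0.2208, 0.2436]
tool_rot: [-3.142, -0.002, -2.511]
force: [0.1, 0.5, -0.4]
opening: -0.0002
grasp_force: 0.0
```

```bash
python3 m.py top9; python3 - <<'E'
import cv2
f=cv2.imread("pics/top9.png");cv2.imwrite("pics/crop9.png",cv2.resize(f[150:350,120:390],(800,593),interpolation=cv2.INTER_CUBIC))
E
```

```text
32 [(0, None), (2, 37.9), (10, 37.7), (2, 38.0)]
36 [(50, 40.4), (63, 40.0), (71, 39.7), (58, 40.0)]
40 [(68, 41.0), (83, 40.6), (77, 39.9), (82, 40.9)]
44 [(68, 41.0), (81, 40.7), (67, 40.2), (80, 40.9)]
```

View pics/crop9.png

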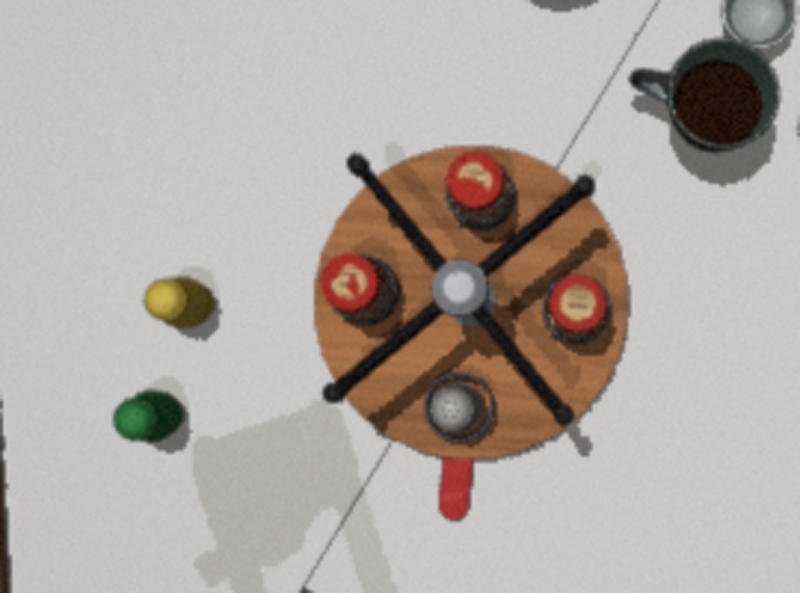

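The salt shaker, cap at crop (452,406), stands in its cup in line with the red pointer (455,490). The arms are at about 40.7° against 40.8° wanted, all jars stand, the look-alikes are untouched and the robot is clear.

```bash
python3 -c "
from cell import *
print(close_job())"
```

```text
the job is handed in; nothing more can be done
None
```

The job is handed in: the salt shaker stands in line with the red pointer (arms within about 0.1° of the target by camera) and the robot is clear. For the first part of the turn the fingertips rode on top of an arm (about 9 N) instead of pushing its side.

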